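Match the depth wheels of two edge deburrers

ROBOT

A 6-joint arm with a two-finger parallel gripper is mounted at the origin on the work surface. World frame = base frame: x ahead of the robot, y to its left, z up, the work surface at z = 0. Lengths are in m, angles in rad, forces in N, time in s.
With the tool pointing down it reaches from about 0.25 to 0.775 m from the base axis. Payload 4 kg.
Tool frame: the origin (TCP) lies midway between the tips of the shut fingers; the grasp point (between the pads) lies 19 mm behind it; z points along the fingers, y is the direction in which the jaws open and shut (so a half turn about z gives the same grasp; the last joint's range is limited). The gripper opens to 94 mm and grips with 3 to 60 N. Pads are 16 mm wide; open, the fingers measure 119 mm over their backs; the gripper's body (75 mm by 177 mm) begins 78 mm behind the grasp point.
Start: joints at [-1.236, 0.087, 1.371, -0, 1.684, -0.103], TCP at [0.233, -0.498, 0.206] pointing down, gripper open.
Joint ranges: [-3.1, 3.1], [-0.76, 2.03], [0.27, 2.55], [-1.08, 4.22], [0.17, 2.65], [-2.57, 2.57]. Speed limits (rad/s): [2.79, 2.79, 3.14, 3.14, 3.14, 3.14].

INTERFACE

Orientations are given as [roll, pitch, yaw] about the fixed x, y, z axes, in that order (R = Rz(yaw) Ry(pitch) Rx(roll)).
In Python, from bench import robot gives the robot as it stands.
- The arm moves only by the tool servo_tool, never from a script. Its argument "rows" is a list of rows, each a list of 2 entries, a list of its own where there are three numbers: the shift along the tool's x, y, z normalised to -1 to 1, where 1 is 0.08 m, then the turn about the tool's z normalised to -1 to 1, where 1 is pi/2 rad. A call has 1 to 12 rows; each row is the pose to reach, as a shift and turn from the pose commanded when the call began, along the tool's axes at that moment; what a row does not reach only later rows make up. A row lasts 1/12 s, in which the tool goes at most 41.7 mm and 7.16 degrees, less where a joint would pass 70% of its speed; a pose out of reach is approached as far as the arm can. A call with a number of a shift or a turn outside -1 to 1 is refused whole. A call with a gripper value outside its range is refused whole. "grip" is the closure, from -1 (fully open) to 1 (shut), set as the call begins (left out, the last holds). The fingers move at their own pace and stop on an object; the grip force is fixed at half the most. Time passes only in rows, so rows that repeat a pose let the fingers close. It gives the time, the measured TCP pose, the force and the opening at its end, in the units of the state.
- robot.get_obs(): the state, without advancing time (a new reading comes with each control period).
- robot.snapshot(name): name is "scene" or "top" or "wrist"; returns a dict with "pixels" (384x512x3 uint8, red, green, blue), "camera_matrix" (3x3 intrinsics, pixels), "world_from_camera" (4x4, takes a point from camera to world coordinates). Camera axes: x right, y down, z forward; pixel columns grow to the right and rows downward; lengths in m; the calibration is good to about 2 mm. A picture is of the moment at which its call begins. There is no depth.
- robot.close_job(): hands the job in, once; it reports no verdict.
The state is a dict: "time": time; "joint_positions": joint angles; "qvel": joint speeds; "joint_torque": joint torques, N m; "tool_pos": TCP position; "ee_rot": TCP orientation; "wrist_force": force on the tool from outside, world axes, zero at the start; "wrist_torque": the same for the moment, N m; "width": finger opening in m.
Only numpy, scipy, OpenCV 4.12 (cv2) and the standard library are available. Lean on these libraries where they do the work, as an engineer would, in place of code of your own. Each camera call takes 0.05 s, during which the arm holds its last target.

TASK

The two edge deburrers on the bench are set to different depths: one wheel is a click too near, the other a click too far. With a fingertip, roll the knurled wheel on top of each one by friction until it clicks into its middle position, the white line on top at the thick tick, then take the hand away. Do not lift or shove the deburrers, and leave everything else on the bench where it is.

Things in the scene. Friction and masses are not known exactly. Their poses are not given: they have to be found in the camera images.
- unit_a: grey edge deburrer, a loose box of about 1.8 kg on rubber feet, 130 mm (its x, front to back) x 100 mm (y) x 60 mm high, a black knurled wheel standing out of the middle of its top. Origin: centre of its underside; z up; +x points from its front (robot side) to its back. The two deburrers are alike and may stand on either side
- axle_a (a point): centre of the wheel of unit_a, 56 mm above the bench, axes as the unit's. Wheel: radius 40 mm, 34 mm wide, axle along the unit's y. Close on either side a 6 mm thick fixed round cheek (outer faces 28 mm from the wheel's middle) rises to 82 mm above the bench and carries three black ticks, the middle one (on top) the thickest
- crown_a (a point): top of that wheel, 96 mm above the bench, 36 mm above the box. The axle is sprung: pressed down, the wheel yields 2 N per mm after about 1 N, up to 5 mm, then is hard. Pressed down 2 to 4 mm, a fingertip drags it round by friction; turning takes about 1.5 N at the rim. This point stays on the box's centre line and does not turn with the wheel
- wheel_a (a joint): angle of that wheel, rad: sprung clicks at 0, 0.45, 0.90, 18 mm of rim travel apart. Grows as the crown moves to the unit's +x (back). At 0.45 the white line across the rim is on top, at the thick tick; at 0 it leans to the front, at 0.90 to the back. Starts at the near click, 0. Past half-way it snaps into the next click by itself when let go
- unit_b: grey edge deburrer, a loose box of about 1.8 kg on rubber feet, 130 mm (its x, front to back) x 100 mm (y) x 60 mm high, a black knurled wheel standing out of the middle of its top. Origin: centre of its underside; z up; +x points from its front (robot side) to its back. The two deburrers are alike and may stand on either side
- axle_b (a point): centre of the wheel of unit_b, 56 mm above the bench, axes as the unit's. Wheel: radius 40 mm, 34 mm wide, axle along the unit's y. Close on either side a 6 mm thick fixed round cheek (outer faces 28 mm from the wheel's middle) rises to 82 mm above the bench and carries three black ticks, the middle one (on top) the thickest
- crown_b (a point): top of that wheel, 96 mm above the bench, 36 mm above the box. The axle is sprung: pressed down, the wheel yields 2 N per mm after about 1 N, up to 5 mm, then is hard. Pressed down 2 to 4 mm, a fingertip drags it round by friction; turning takes about 1.5 N at the rim. This point stays on the box's centre line and does not turn with the wheel
- wheel_b (a joint): angle of that wheel, rad: sprung clicks at 0, 0.45, 0.90, 18 mm of rim travel apart. Grows as the crown moves to the unit's +x (back). At 0.45 the white line across the rim is on top, at the thick tick; at 0 it leans to the front, at 0.90 to the back. Starts at the far click, 0.90. Past half-way it snaps into the next click by itself when let go
- cup: white open plastic cup, 56 mm across, 55 mm tall, stands between the two deburrers; origin at the centre of its underside; leave alone
- tape: roll of paper tape lying flat, 70 mm across, 25 mm tall, between the two deburrers; origin at the centre of its underside; leave alone
- hammer: hammer with a 260 mm handle, lying beyond the two deburrers; origin under its middle; leave alone
- bottle: white plastic bottle, 60 mm across, 160 mm tall; origin at the centre of its underside; leave alone
- bin: yellow open plastic bin, 150 x 110 x 70 mm; origin at the centre of its underside; leave alone
- rib: shallow aluminium channel part, 180 x 90 x 22 mm; origin at the centre of its underside; leave alone
- bracket: aluminium angle bracket, 100 x 40 x 40 mm; origin at the centre of its underside; leave alone
Things that resemble listed ones, but are neither listed nor needed, are in the scene too. What is shaped like the unit_a but green is not meant.

How it is judged:
At the end, for the whole second after the job is handed in: Both wheels rest in the middle click (0.45 rad, within 0.09), and both deburrers stand level within 25 mm of where they started (value of joint wheel_a between 0.36 and 0.54 rad and velocity of joint wheel_a between -0.1 and 0.1 rad/s and value of joint wheel_b between 0.36 and 0.54 rad and velocity of joint wheel_b between -0.1 and 0.1 rad/s and distance of each of unit_a, unit_b from where it was at the start of the episode below 0.025 m and angle between each of unit_a, unit_b's own z axis and vertical below 0.05 rad); the robot touches nothing.
It fails at once if a deburrer was lifted or tipped (height (world z) of any of unit_a, unit_b above 0.012 m or angle between any of unit_a, unit_b's own z axis and vertical above 0.15 rad).
It fails at once if a deburrer was shoved more than 25 mm (distance of any of unit_a, unit_b from where it was at the start of the episode above 0.025 m).
It fails at once if another thing on the bench was moved more than 25 mm (distance of any of cup, tape, hammer, bottle, bin, rib, bracket from where it was at the start of the episode above 0.025 m).
It also fails if it takes over 42 s, if anything falls off the work surface, if the arm or the gripper's body presses on something with over 40 N, if the wrist force passes 120 N, or if a joint passes its speed limit or range.

## Working session

There is one attempt and no reset: what is moved stays moved. The work goes in short steps, Python scripts to look and compute and a tool call to move; the robot and the scene stay as the last step left them, time stands still between calls to the robot, and variables do not carry over. Pictures are saved under pics/ and viewed, and the job is handed in when it is done.

Besides the shell and the picture viewer there is one more tool, called after "Request:" as name(argument=value, ...) on one line, values as JSON. servo_tool: Moves the arm, as the interface text tells. Its arguments: {"type":"object","properties":{"rows":{"type":"array"},"grip":{"type":"number"}},"required":["rows"]}

```bash
ls; mkdir -p pics
python3 - <<'E'
from bench import robot
import cv2,numpy as np
o=robot.get_obs();print(o)
for n in("scene","top"):
    s=robot.snapshot(n);cv2.imwrite(f"pics/{n}0.png",s["pixels"][:,:,::-1]);np.savez(f"{n}0.npz",**s)
    print(n,s["camera_matrix"].round(1).tolist(),s["world_from_camera"].round(4).tolist())
E
```

```text
pics
{'time': 0.0, 'joint_positions': array([-1.23607200e+00,  8.79280458e-02,  1.37226090e+00,  1.09825861e-05,
        1.68358651e+00, -1.03133718e-01]), 'qvel': array([-0.00247967, -0.00159094,  0.00038198,  0.00021424, -0.00071577,
        0.00127152]), 'joint_torque': array([-2.00017290e-03, -3.40190864e+01, -3.02426326e+01,  7.16211763e-02,
        3.31336563e-02, -1.71170127e-04]), 'tool_pos': array([ 0.23300057, -0.4975983 ,  0.20431554]), 'ee_rot': array([-3.13942258e+00, -2.35578756e-04,  4.37859010e-01]), 'wrist_force': array([ 0.75506268, -0.2665278 ,  0.04408514]), 'wrist_torque': array([-0.04178614,  0.01301943,  0.02800659]), 'width': 0.09378346025585672}
scene [[409.0, 0.0, 254.6], [0.0, 409.0, 185.5], [0.0, 0.0, 1.0]] [[-0.7279, 0.5477, -0.4125, 1.0136], [0.6857, 0.5811, -0.4384, 0.4883], [-0.0004, -0.602, -0.7985, 0.9898], [0.0, 0.0, 0.0, 1.0]]
top [[487.2, 0.0, 248.2], [0.0, 487.2, 192.2], [0.0, 0.0, 1.0]] [[-0.0208, -0.9974, 0.0684, 0.4359], [-0.9998, 0.0212, 0.0047, 0.0061], [-0.0061, -0.0683, -0.9976, 1.5767], [0.0, 0.0, 0.0, 1.0]]
```

View pics/scene0.png

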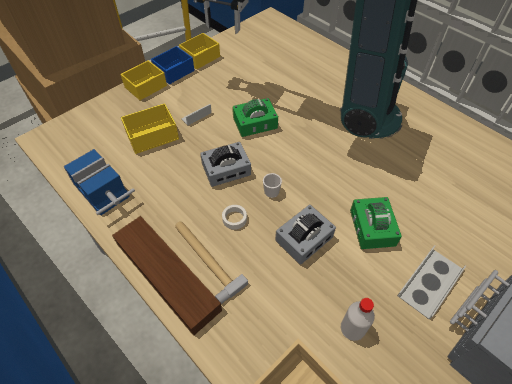

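View pics/top0.png

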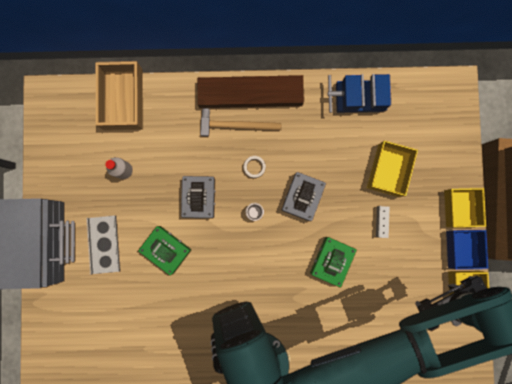

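The scene and top views show two grey units, at top-view pixels (198,197) on the left and (304,197) on the right. The green ones at (165,250) and (333,262) are decoys. Next I'll enlarge the grey ones.

```bash
cat > h.py <<'E'
import numpy as np,cv2
def cast(s,uv,z):
    K=s["camera_matrix"];T=s["world_from_camera"]
    uv=np.atleast_2d(np.asarray(uv,float))
    d=np.c_[uv,np.ones(len(uv))]@np.linalg.inv(K).T@T[:3,:3].T
    c=T[:3,3];return c+d*((z-c[2])/d[:,2])[:,None]
def proj(s,P):
    T=np.linalg.inv(s["world_from_camera"]);P=np.atleast_2d(P)
    q=(P@T[:3,:3].T+T[:3,3])@s["camera_matrix"].T
    return q[:,:2]/q[:,2:]
E
python3 - <<'E'
from h import *
s=dict(np.load("top0.npz"));im=s["pixels"]
c=im[160:235,165:340][:,:,::-1];top=cv2.resize(c,None,fx=4.5,fy=4.5,interpolation=cv2.INTER_CUBIC)
sc=dict(np.load("scene0.npz"))["pixels"][:,:,::-1]
a=cv2.resize(sc[135:190,190:260],(390,306),interpolation=cv2.INTER_CUBIC);b=cv2.resize(sc[200:265,268:345],(390,306),interpolation=cv2.INTER_CUBIC)
bot=np.hstack([a,b]);cv2.imwrite("pics/crop_top.png",top);cv2.imwrite("pics/crop_sc.png",bot)
hsv=cv2.cvtColor(im,cv2.COLOR_RGB2HSV)
m=(hsv[...,1]<70)
w=np.zeros(m.shape,np.uint8);w[165:230,170:235]=1;w[165:230,272:335]=1
m=cv2.morphologyEx((m*w).astype(np.uint8),cv2.MORPH_CLOSE,np.ones((5,5)))
for ct in cv2.findContours(m,0,2)[0]:
    if cv2.contourArea(ct)<300: continue
    P=cast(s,ct[:,0],0.06)[:,:2].astype(np.float32)
    r=cv2.minAreaRect(P);print(cv2.boundingRect(ct),r,cv2.boxPoints(r).round(3).tolist())
E
```

```text
(181, 176, 34, 42) ((0.5300936102867126, 0.17165422439575195), (0.10325675457715988, 0.12817932665348053), 88.79983520507812) [[0.4650000035762787, 0.12099999934434891], [0.5929999947547913, 0.11900000274181366], [0.5950000286102295, 0.22200000286102295], [0.46700000762939453, 0.22499999403953552]]
(282, 172, 44, 49) ((0.5241374969482422, -0.15841379761695862), (0.1022743433713913, 0.13016118109226227), 67.75511932373047) [[0.4449999928474426, -0.1809999942779541], [0.5649999976158142, -0.23000000417232513], [0.6039999723434448, -0.13600000739097595], [0.4830000102519989, -0.0860000029206276]]
```

View pics/crop_top.png

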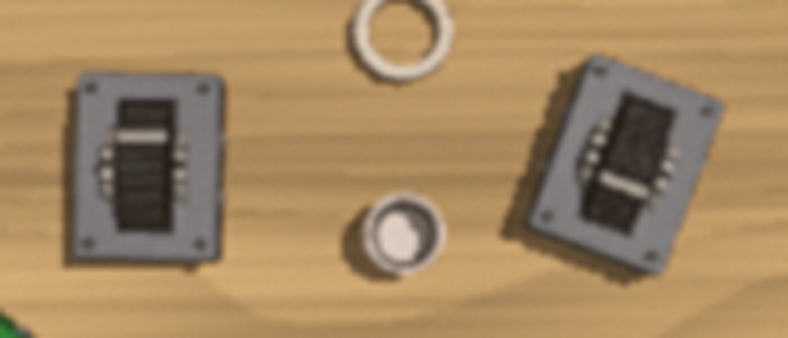

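View pics/crop_sc.png

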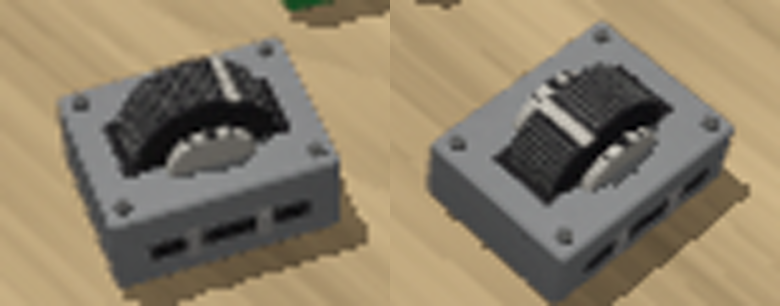

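White lines: the right unit (304,197) leans to the front, towards the robot, so it is unit_a (0 rad). The left unit (198,197) leans to the back, so it is unit_b (0.90 rad). I take the grey ones and leave the green ones. Now I shut the fingers and travel to unit_a at height.

Request:
servo_tool(rows=[[[1,-0.478,0],0],[[1,-0.478,0],0],[[1,-0.478,0],0],[[1,-0.478,0],0]], grip=1)

```text
time: 0.43
tool_pos: [0.2906, -0.428, 0.2053]
ee_rot: [-3.141, -0.0, 0.442]
wrist_force: [-0.7, -0.0, 0.7]
width: 0.0708
```

Request:
servo_tool(rows=[[[1,-0.478,0],0],[[1,-0.478,0],0],[[1,-0.478,0],0],[[1,-0.478,0],0]])

```text
time: 0.77
tool_pos: [0.3462, -0.3605, 0.2054]
ee_rot: [3.141, 0.001, 0.441]
wrist_force: [-0.5, 0.1, -0.2]
width: 0.0441
```

Request:
servo_tool(rows=[[[1,-0.478,0],0],[[1,-0.478,0],0],[[1,-0.478,0],0],[[1,-0.478,0],0]])

```text
time: 1.1
tool_pos: [0.4021, -0.2928, 0.2053]
ee_rot: [3.141, 0.001, 0.44]
wrist_force: [0.6, -1.1, 0.5]
width: 0.0176
```

Request:
servo_tool(rows=[[[1,-0.478,0],0],[[1,-0.478,0],0],[[1,-0.478,0],0],[[1,-0.478,0],0]])

```text
time: 1.43
tool_pos: [0.4582, -0.2248, 0.2052]
ee_rot: [3.141, 0.001, 0.439]
wrist_force: [0.6, 0.7, -0.4]
width: 0.0001
```

Request:
servo_tool(rows=[[[1,-0.478,0],-0.475],[[1,-0.478,0],-0.475],[[1,-0.478,0],-0.475],[[1,-0.478,0],-0.475],[[1,-0.478,0],-0.475],[[1,-0.478,0],-0.475],[[1,-0.478,0],-0.475],[[1,-0.478,0],-0.475]])

```text
time: 2.1
tool_pos: [0.5136, -0.158, 0.2054]
ee_rot: [-3.142, 0.001, 1.178]
wrist_force: [0.9, -0.6, 0.3]
width: 0.0006
```

Run:
```python
from bench import robot
from h import *
s=robot.snapshot("wrist");im=s["pixels"][:,:,::-1].copy();np.savez("w0.npz",**s)
o=robot.get_obs();print(o["tool_pos"],o["ee_rot"])
for P,c in(((.524,-.158,.096),(0,0,255)),((*o["tool_pos"][:2],.096),(0,255,0))):
    p=proj(s,P)[0];print(p);cv2.circle(im,tuple(int(v) for v in p),3,c,-1)
cv2.imwrite("pics/w0.png",im)
```

```text
[ 0.51371705 -0.15752098  0.20538957] [-3.14150650e+00  9.84312856e-04  1.17823899e+00]
[266.0783324 183.0309215]
[256.86035484 186.25140887]
```

View pics/w0.png

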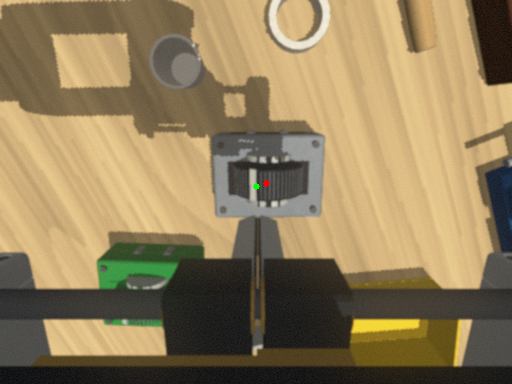

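The wrist view shows the wheel of unit_a with ticks centred near (268,181) and the line at col 253. My projected crown is within about 2 mm of that. Next I descend beside the front part of the crown.

Request:
servo_tool(rows=[[[0.065,0.035,1],0],[[0.065,0.035,1],0],[[0.065,0.035,1],0],[[0.065,0.035,1],0],[[0.065,0.035,1],0],[[0.065,0.035,1],0]])

```text
time: 2.65
tool_pos: [0.5209, -0.1529, 0.1291]
ee_rot: [3.135, 0.0, 1.183]
wrist_force: [0.4, 0.0, -0.0]
width: 0.0005
```

Request:
servo_tool(rows=[[[0,0,0.15],0],[[0,0,0.3],0],[[0,0,0.3],0],[[0,0,0.3],0]])

```text
time: 2.98
tool_pos: [0.5182, -0.1513, 0.1003]
ee_rot: [-3.139, 0.0, 1.184]
wrist_force: [-0.2, -0.4, 0.6]
width: 0.0007
```

Request:
servo_tool(rows=[[[0,0,0.04],0],[[0,0,0.07],0],[[0,0,0.1],0],[[0,0,0.1],0],[[0,0,0.1],0],[[0,0,0.1],0]])

```text
time: 3.48
tool_pos: [0.5193, -0.1518, 0.0943]
ee_rot: [3.14, 0.0, 1.184]
wrist_force: [-0.9, 1.0, 4.0]
width: 0.0005
```

Request:
servo_tool(rows=[[[0,0,0.02],0],[[0,0,0.02],0],[[0,0,0.02],0],[[0,0,0.02],0]])

```text
time: 3.82
tool_pos: [0.5194, -0.1518, 0.0929]
ee_rot: [3.14, -0.0, 1.184]
wrist_force: [-0.8, 1.7, 6.7]
width: -0.0
```

Request:
servo_tool(rows=[[[0,0.04,0],0],[[0,0.08,0],0],[[0,0.12,0],0],[[0,0.16,0],0],[[0,0.2,0],0],[[0,0.2,0],0],[[0,0.2,0],0]])

```text
time: 4.4
tool_pos: [0.5356, -0.1584, 0.0934]
ee_rot: [3.137, -0.0, 1.184]
wrist_force: [0.8, 0.6, 5.8]
width: 0.0006
```

Request:
servo_tool(rows=[[[0,0,-0.1],0],[[0,0,-0.5],0],[[0,0,-1],0],[[0,0,-1],0],[[0,0,-1],0]])

```text
time: 4.82
tool_pos: [0.5352, -0.1583, 0.1749]
ee_rot: [3.136, 0.0, 1.184]
wrist_force: [0.5, 0.7, 0.3]
width: 0.0003
```

Run:
```python
from bench import robot
from h import *
s=robot.snapshot("scene");im=s["pixels"][:,:,::-1]
a=cv2.resize(im[125:200,180:270],(540,450),interpolation=cv2.INTER_CUBIC)
w=robot.snapshot("wrist")["pixels"][100:260,180:350,::-1]
cv2.imwrite("pics/a1.png",a);cv2.imwrite("pics/a1w.png",cv2.resize(w,None,fx=3,fy=3))
```

```text
(no output)
```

View pics/a1.png

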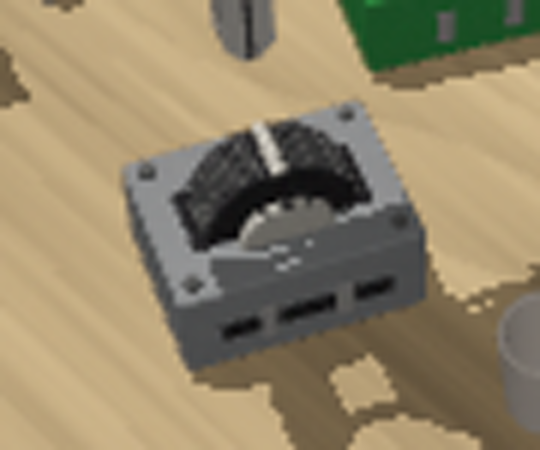

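View pics/a1w.png

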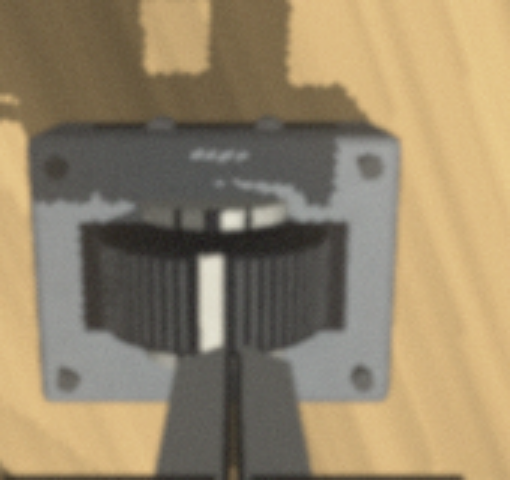

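unit_a's line (211 in the wrist crop) sits at the middle of the wheel (80–345) and at the thick tick. Next is unit_b.

Request:
servo_tool(rows=[[[0.96,-0.377,0],0],[[0.96,-0.377,0],0],[[0.96,-0.377,0],0],[[0.96,-0.377,0],0]])

```text
time: 5.25
tool_pos: [0.5336, -0.0733, 0.1696]
ee_rot: [-3.138, 0.001, 1.188]
wrist_force: [0.2, -1.2, 0.1]
width: 0.0003
```

Request:
servo_tool(rows=[[[0.96,-0.377,0],0],[[0.96,-0.377,0],0],[[0.96,-0.377,0],0],[[0.96,-0.377,0],0]])

```text
time: 5.58
tool_pos: [0.5352, 0.0079, 0.1704]
ee_rot: [-3.139, 0.002, 1.186]
wrist_force: [-0.3, -0.0, 0.2]
width: 0.0005
```

Request:
servo_tool(rows=[[[0.96,-0.377,0],0],[[0.96,-0.377,0],0],[[0.96,-0.377,0],0],[[0.96,-0.377,0],0]])

```text
time: 5.92
tool_pos: [0.5368, 0.0894, 0.1709]
ee_rot: [-3.141, 0.002, 1.185]
wrist_force: [-0.8, -0.3, 0.3]
width: 0.0004
```

Request:
servo_tool(rows=[[[0.96,-0.377,0],-0.233],[[0.96,-0.377,0],-0.233],[[0.96,-0.377,0],-0.233],[[0.96,-0.377,0],-0.233],[[0.96,-0.377,0],-0.233],[[0.96,-0.377,0],-0.233],[[0.96,-0.377,0],-0.233]])

```text
time: 6.5
tool_pos: [0.5383, 0.1703, 0.1717]
ee_rot: [-3.141, 0.001, 1.545]
wrist_force: [-0.2, -0.7, 0.5]
width: 0.0002
```

Run:
```python
from bench import robot
from h import *
s=robot.snapshot("wrist");im=s["pixels"][:,:,::-1].copy()
o=robot.get_obs();print(o["tool_pos"],o["ee_rot"])
for P,c in(((.530,.172,.096),(0,0,255)),((*o["tool_pos"][:2],.096),(0,255,0))):
    p=proj(s,P)[0];print(p);cv2.circle(im,tuple(int(v) for v in p),2,c,-1)
cv2.imwrite("pics/w1.png",cv2.resize(im[100:260,170:350],None,fx=3,fy=3))
```

```text
[0.53826319 0.17059237 0.1718705 ] [3.14150424e+00 5.19510826e-04 1.54604892e+00]
[248.15303921 194.0520038 ]
[256.99575916 195.27886134]
```

View pics/w1.png

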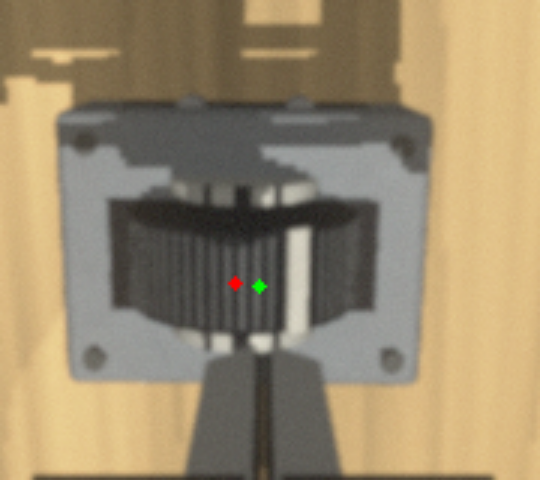

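The wheel is centred at col 243 in the crop, with the line to the back at col 297. The crown is therefore about 2 mm further back than I projected, so I shift slightly and descend.

Request:
servo_tool(rows=[[[0,0.035,0.5],0],[[0,0.035,0.75],0],[[0,0.035,0.88],0],[[0,0.035,0.88],0],[[0,0.035,0.88],0],[[0,0.035,0.88],0]])

```text
time: 7.05
tool_pos: [0.5419, 0.1723, 0.1034]
ee_rot: [3.138, -0.001, 1.549]
wrist_force: [-0.3, 0.8, 1.6]
width: 0.0006
```

Request:
servo_tool(rows=[[[0,0,0.03],0],[[0,0,0.06],0],[[0,0,0.08],0],[[0,0,0.08],0],[[0,0,0.08],0],[[0,0,0.08],0]])

```text
time: 7.55
tool_pos: [0.541, 0.1724, 0.0956]
ee_rot: [3.141, -0.0, 1.55]
wrist_force: [1.0, 0.7, 1.6]
width: 0.0004
```

Request:
servo_tool(rows=[[[0,0,0.02],0],[[0,0,0.035],0],[[0,0,0.035],0],[[0,0,0.035],0],[[0,0,0.035],0]])

```text
time: 7.97
tool_pos: [0.5417, 0.1724, 0.0934]
ee_rot: [3.139, -0.0, 1.55]
wrist_force: [0.4, -0.4, 5.4]
width: 0.0005
```

Request:
servo_tool(rows=[[[0,0,0.01],0],[[0,-0.04,0.01],0],[[0,-0.08,0.01],0],[[0,-0.12,0.01],0],[[0,-0.16,0.01],0],[[0,-0.21,0.01],0],[[0,-0.21,0.01],0],[[0,-0.21,0.01],0]])

```text
time: 8.63
tool_pos: [0.5241, 0.173, 0.0929]
ee_rot: [3.14, -0.001, 1.55]
wrist_force: [-0.9, 0.7, 6.1]
width: 0.0003
```

Request:
servo_tool(rows=[[[0,0,-0.1],0],[[0,0,-0.5],0],[[0,0,-1],0],[[0,0,-1],0],[[0,0,-1],0],[[0,0,-1],0]])

```text
time: 9.13
tool_pos: [0.5236, 0.1725, 0.1709]
ee_rot: [-3.141, 0.0, 1.55]
wrist_force: [-0.6, -0.4, -0.6]
width: 0.0004
```

Run:
```python
from bench import robot
from h import *
w=robot.snapshot("wrist")["pixels"][100:260,170:350,::-1]
s=robot.snapshot("scene");im=s["pixels"][:,:,::-1]
b=cv2.resize(im[195:270,260:350],(400,333),interpolation=cv2.INTER_CUBIC)
a=cv2.resize(im[130:205,185:275],(400,333),interpolation=cv2.INTER_CUBIC)
cv2.imwrite("pics/b1w.png",cv2.resize(w,None,fx=3,fy=3));cv2.imwrite("pics/ab1.png",np.hstack([a,b]))
```

```text
(no output)
```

View pics/ab1.png

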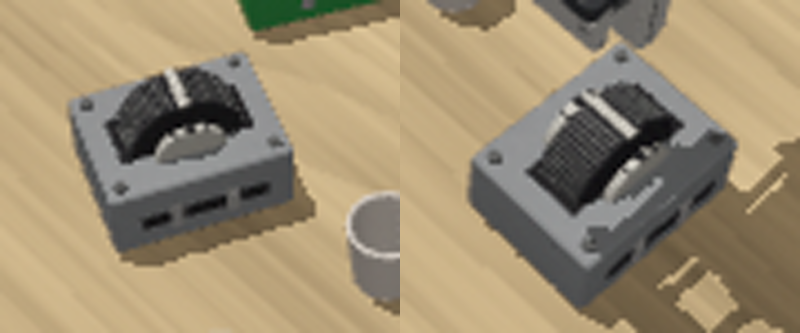

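View pics/b1w.png

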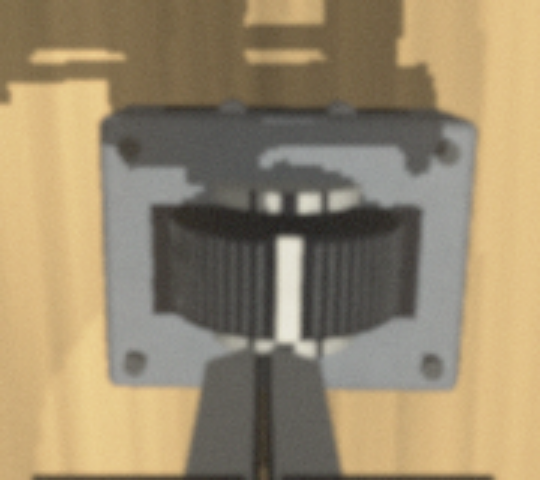

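Both lines are at the thick tick: b's line is at 288 and its slot centre at 287. I raise the hand and check where the units stand.

Request:
servo_tool(rows=[[[-1,1,-1],0],[[-1,1,-1],0],[[-1,1,-1],0],[[-1,1,-1],0],[[-1,1,-1],0],[[-1,1,-1],0]])

```text
time: 9.73
tool_pos: [0.6019, 0.0907, 0.2495]
ee_rot: [-3.138, -0.0, 1.549]
wrist_force: [-0.5, 0.3, -0.3]
width: -0.0
```

Request:
servo_tool(rows=[[[-1,-1,-0.5],0],[[-1,-1,-0.5],0],[[-1,-1,-0.5],0],[[-1,-1,-0.5],0],[[-1,-1,-0.5],0],[[-1,-1,-0.5],0]])

```text
time: 10.23
tool_pos: [0.5199, 0.0139, 0.2897]
ee_rot: [-3.139, -0.001, 1.551]
wrist_force: [-0.7, -0.1, 0.1]
width: 0.0003
```

Run:
```python
from bench import robot
from h import *
a=dict(np.load("scene0.npz"))["pixels"];s=robot.snapshot("scene")["pixels"]
t=robot.snapshot("top")["pixels"];t0=dict(np.load("top0.npz"))["pixels"]
# shift of each unit's image patch, by template match
for n,x0,y0,x1,y1 in(("a",200,143,255,188),("b",276,205,338,262),("cup",262,172,284,197),("tape",220,203,250,232)):
    r=cv2.matchTemplate(s[y0-8:y1+8,x0-8:x1+8],a[y0:y1,x0:x1],cv2.TM_CCOEFF_NORMED)
    _,v,_,p=cv2.minMaxLoc(r);print(n,round(v,3),p[0]-8,p[1]-8)
cv2.imwrite("pics/end.png",np.hstack([s[120:300,150:350],t[130:310,150:350]])[:,:,::-1].repeat(2,0).repeat(2,1))
```

```text
a 0.955 0 0
b 0.745 0 0
cup 1.0 0 0
tape 1.0 0 0
```

View pics/end.png

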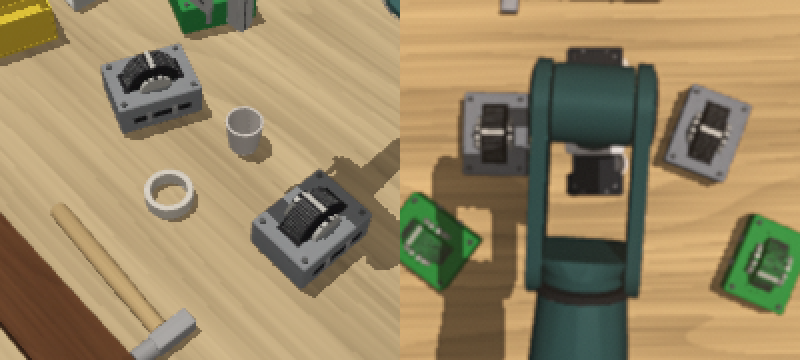

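Both wheels have their lines on top and the units are where they started. The hand is clear of everything.

```bash
python3 -c "
from bench import robot
print(robot.close_job())"
```

```text
the job is handed in; nothing more can be done
None
```

Both wheels were rolled into the middle click and the job is handed in; the arm finished at about 10 s. With the fingers shut and pressing about 6–7 N, I rolled unit_a (right) about 18 mm towards the back. Then I rolled unit_b (left) about 18 mm towards the front.

- **Wheels:** the last pictures showed both white lines at the thick tick. In the wrist view each was within about 1 mm of the middle of its wheel.
- **Positions:** in the scene camera, both units, the cup and the tape matched their starting positions with no pixel shift. The match for unit_b was weaker (0.75), because the arm's shadow fell on it and its line had moved.
- **Not measured:** I did not check the bottle, bin, rib, bracket or hammer by position; the hand did not go near them.
- **Hand:** it ended about 0.29 m above the bench, touching nothing, with wrist force readings at noise level.

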